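# Build up the swing-arm pivot

## Task

Build up the pivot of the swing arm: thread the flanged spacer sleeve, flange down, over the upright post until it stands on the base plate, then the thrust bearing on top of it, then the arm, its hub over the post and its bar between the two guide pins, so that the arm lies level on the bearing and the rest. Let go of everything, and leave the roll of tape, the caliper and the lens where they lie.

Things in the scene. Friction and masses are not known exactly. Their poses are not given: they have to be found in the camera images.
- pivot_base: The fixture, fixed: black base plate 152 x 72 mm, 12 mm thick, a steel post near one end, an aluminium rest near the other. Origin: on the post's axis, on the bench under the plate. z up, x from post to rest; the plate spans x = -40 to +112 mm. Steel post: 25 mm diameter, top edge bevelled 3 mm
- post_foot (a point): On the post's axis at the top face of the plate, 12 mm above the bench; the spacer is to stand here. Axes as the fixture's
- post_top (a point): Centre of the post's flat top end, 66 mm above the bench
- rest_seat (a point): Centre of the rest's flat top, 55 mm above the bench, 92 mm from the post's axis. The rest is a block 18 x 44 mm (foot 30 x 50 mm, 6 mm high); from its top rise two steel guide pins, 8 mm diameter, 19 mm tall with tapered tips, 17 mm either side of this point along the fixture's y (26 mm clear between them). Axes as the fixture's
- spacer_mid (a point): The spacer: aluminium sleeve standing upright on the bench on its flange; flange 60 mm diameter, 6 mm thick; above it the sleeve, 46 mm diameter; 26 mm tall over all, bore 28 mm. This point: its centre, half-way up, 13 mm above its underside; z along its bore
- bearing_mid (a point): The thrust bearing: flat steel ring of two races with a row of balls between, in one piece, lying on the bench, 60 mm outside diameter, 28 mm bore, 14 mm thick. This point: its centre, half-way up, 7 mm above its underside; either face may be up; z along its bore
- bar_mid (a point): The swing arm, 195 mm long, lying flat: black hub with brass bushing, straight black bar, ring at the far end (50 mm across, 16 mm tall, small thumb screw). This point: in mid-bar, 60 mm from the hub's bore axis, 9 mm above the hub's underside, near the arm's centre of mass. x along the bar from hub to ring, z up. Bar 22 mm wide, 12 mm thick, free for fingers from 23 to 110 mm from the bore axis
- hub_foot (a point): The arm's hub, 46 mm diameter, 18 mm tall, bore 28 mm. This point: centre of the bore at the hub's underside, 3 mm below the bar's underside. Axes as the arm's
- bar_seat (a point): On the arm: the spot on the underside of the bar, 92 mm from the bore axis, that comes to lie on the rest between the pins. Same axes as the arm
- tape_roll: Bystander: roll of pale tape, 69 mm across, 18 mm high, lying flat; origin under its centre
- caliper: Bystander: digital caliper, 190 x 47 mm, 13 mm high, lying flat; origin under its centre
- lens_mount: Bystander: small lens in a black ring, 33 mm across, 10 mm high; origin under its centre

How it is judged (in metres and radians):
On the way, in this order (a step that is already met when the one before it is completed fails the run):
1. the spacer stands on the plate, flange down, round the post (horizontal distance between spacer_mid and post_foot below 0.004 m and z of spacer_mid in the frame of post_foot below 0.016 m and angle between spacer_mid's own z axis and vertical below 0.06 rad), for 0.2 s.
2. the bearing lies on the spacer, round the post (horizontal distance between bearing_mid and post_foot below 0.004 m and z of bearing_mid in the frame of post_foot between 0.03 and 0.036 m and z of spacer_mid in the frame of post_foot below 0.016 m), for 0.2 s.
3. the arm's hub is down on the bearing and its bar on the rest between the pins (horizontal distance between hub_foot and post_foot below 0.005 m and z of hub_foot in the frame of post_foot below 0.044 m and horizontal distance between bar_seat and rest_seat below 0.006 m), for 0.2 s.
At the end, for the whole second after the job is handed in: Spacer upright, flange down, on the plate (within 3 mm and 0.06 rad), bearing on the spacer, arm's hub on the bearing (each within 3 mm of its height), all round the post (4 to 5 mm); the bar on the rest between the pins (within 6 mm), the arm level within 0.04 rad; nothing held (all of step 2 and horizontal distance between spacer_mid and post_foot below 0.004 m and horizontal distance between hub_foot and post_foot below 0.005 m and z of hub_foot in the frame of post_foot between 0.037 and 0.043 m and horizontal distance between bar_seat and rest_seat below 0.006 m and angle between hub_foot's own z axis and vertical below 0.04 rad and angle between spacer_mid's own z axis and vertical below 0.06 rad); the robot touches nothing.
It fails at once if the roll of tape, the caliper or the lens pushed more than 30 mm (distance of any of tape_roll, caliper, lens_mount from where it was at the start of the episode above 0.03 m).
It also fails if it takes over 72 s, if anything falls off the work surface, if the arm or the gripper's body presses on something with over 40 N, if the wrist force passes 120 N, or if a joint passes its speed limit or range.

## Robot

A 6-joint arm with a two-finger parallel gripper is mounted at the origin on a cart in front of the work surface, level with it; the furniture and walls round the work are solid. World frame = base frame: x ahead of the robot, y to its left, z up, the work surface at z = 0. Lengths are in mm, angles in rad, forces in N, time in s.
With the tool pointing down it reaches from about 275 to 1000 mm from the base axis. Payload 8.4 kg.
Tool frame: the origin (TCP) lies on the centre line of the jaws, within the pads' length; the fingertips stand r.tip_reach ahead of it and the grasp point (between the pads) lies 11 mm behind it (r.tip_reach is the distance from the TCP to the fingertips, in mm); z points along the fingers, y is the line along which they close (so a half turn about z gives the same grasp; the last joint's range is limited). The gripper opens to 85 mm and grips with 20 to 120 N. Pads are 22 mm wide; open, the fingers measure 114 mm over their backs; the gripper's body (76 mm by 85 mm) begins 54 mm behind the grasp point. The pads swing forward as they close: fully open they stand 13 mm farther back than shut.
Start: joints at [1.142, 0.353, 1.633, -0, 1.155, -0.002], TCP at [258.724, 568.938, 239.281] pointing down, gripper open.
Joint ranges: [-2.63, 2.63], [-0.92, 2.1], [0.06, 2.66], [-1.3, 4.44], [0, 2.69], [-3.02, 3.02]. Speed limits (rad/s): [2.22, 2.22, 2.79, 3.14, 3.14, 3.14].

## Interface

Orientations are given as [roll, pitch, yaw] about the fixed x, y, z axes, in that order (R = Rz(yaw) Ry(pitch) Rx(roll)).
In Python, from rig import r gives the robot as it stands.
- The arm moves only by the tool carry_out, never from a script. Its argument "targets" is a list of rows, each an object with "dp": the shift along the tool's x, y, z in mm, a list of three; "yaw": the turn about the tool's z in degrees. A call has 1 to 12 rows; each row is the pose to reach, as a shift and turn from the pose commanded when the call began, along the tool's axes at that moment; what a row does not reach only later rows make up. A row lasts 1/8 s, in which the tool goes at most 62.5 mm and 10.7 degrees, less where a joint would pass 70% of its speed; a pose out of reach is approached as far as the arm can. A call with a gripper value outside its range is refused whole. "fingers" is the opening, from -1 (shut) to 1 (fully open), so that 0 is half open, set as the call begins (left out, the last holds). The fingers move at their own pace and stop on an object; "grip_force" is the grip in N (left out, the last holds). Time passes only in rows, so rows that repeat a pose let the fingers close. It gives the time, the measured TCP pose, the force, the opening and the grip force at its end, in the units of the state.
- r.sense(): the state, without advancing time (a new reading comes with each control period).
- r.grab_frame(name): name is "side" or "top"; returns the picture (400x640x3 uint8, red, green, blue); there is no depth.
- r.get_calibration(name): a dict with "fx", "fy", "cx", "cy" (pixels), "rvec" (rotation vector, rad) and "tvec" (3), from world to camera coordinates, as OpenCV has them. Camera axes: x right, y down, z forward; pixel columns grow to the right and rows downward; lengths in mm; the calibration is good to about 2 mm. A picture is of the moment at which its call begins. get_calibration takes no time and is no camera call.
- r.sign_off(): hands the job in; it is judged then, once.
The state is a dict: "clock": time; "qpos": joint angles; "qvel": joint speeds; "joint_efforts": joint torques, N m; "eef_pos": TCP position; "tcp_rot": TCP orientation; "contact_force": force on the tool from outside, world axes, zero at the start; "wrist_torque": the same for the moment, N m; "opening": opening from 0.0 (shut) to 1.0 (fully open); "grasp_force": force on a finger pad.
Only numpy, scipy, OpenCV 4.12 (cv2) and the standard library are available. Lean on these libraries where they do the work, as an engineer would, in place of code of your own. Each camera call takes 0.05 s, during which the arm holds its last target. There are 200 camera calls.

## Working session

There is one attempt and no reset: what is moved stays moved. The work goes in short steps, Python scripts to look and compute and a tool call to move; the robot and the scene stay as the last step left them, time stands still between calls to the robot, and variables do not carry over. Pictures are saved under pics/ and viewed, at most 10 in all, crops included, and the job is handed in when it is done.

Besides the shell and the picture viewer there is one more tool, called after "Emit:" as name([rows], argument=value, ...), one row to a line, values as JSON. carry_out: Moves the arm, as the interface text tells. Its arguments: {"type":"object","properties":{"targets":{"type":"array","items":{"type":"object","properties":{"dp":{"type":"array","items":{"type":"number"}},"yaw":{"type":"number"}}}},"fingers":{"type":"number"},"grip_force":{"type":"number"}},"required":["targets"]}

```bash
mkdir -p pics; ls; python3 - <<'E'
from rig import r
import cv2
s=r.sense();print(s,r.tip_reach)
for n in("side","top"):
    cv2.imwrite(f"pics/{n}0.png",cv2.cvtColor(r.grab_frame(n),cv2.COLOR_RGB2BGR));print(n,r.get_calibration(n))
E
```

```text
pics
{'clock': 0.0, 'qpos': array([ 1.14156168e+00,  3.53650771e-01,  1.63411365e+00,  3.21772001e-05,
        1.15518832e+00, -2.41247682e-03]), 'qvel': array([-0.0008846 , -0.00171526, -0.00102747, -0.00056923,  0.00106809,
        0.00029502]), 'joint_efforts': array([-2.02167204e-03, -6.05236244e+01, -3.42079496e+01, -1.57206414e-04,
        9.07876936e-03,  4.33827864e-06]), 'eef_pos': array([258.54877104, 568.52106024, 238.56879417]), 'tcp_rot': array([-3.14023264e+00, -3.27013810e-05,  2.71475745e+00]), 'contact_force': array([0.18934016, 0.4806913 , 0.75552246]), 'wrist_torque': array([-0.01801365, -0.00305641,  0.01953767]), 'grasp_force': 0.0, 'opening': 1.000647907284583} 8.0
side {'fx': 484.3485748739272, 'fy': 484.3485748739272, 'cx': 325.7910073733227, 'cy': 195.57051193715958, 'rvec': array([ 2.14971897, -0.0038044 ,  0.00902226]), 'tvec': array([-456.67980563,  204.0137914 ,  794.80914661])}
top {'fx': 514.4029925923185, 'fy': 514.4029925923185, 'cx': 324.7857030836555, 'cy': 207.79167035822363, 'rvec': array([ 2.22214633, -2.15831548,  0.07814953]), 'tvec': array([279.02057598, 471.08035933, 995.49138291])}
```

View pics/top0.png

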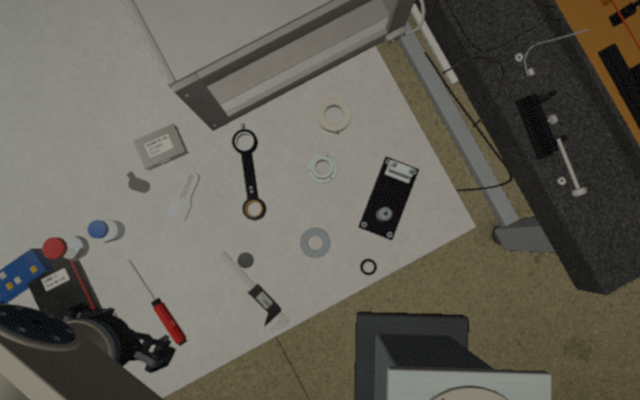

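View pics/side0.png

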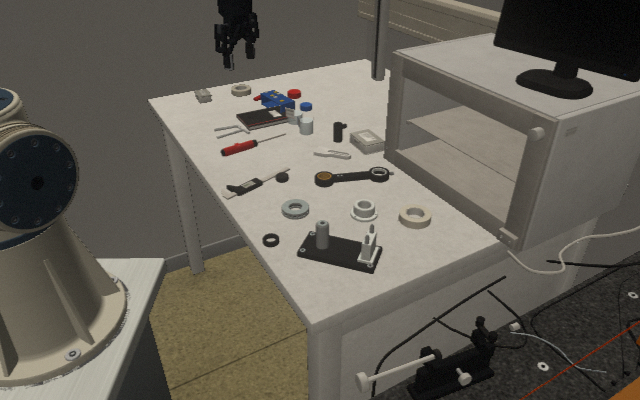

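The top view shows the spacer at about (322,167), the bearing at (315,242) and the arm with its hub at (254,208) and ring at (244,140). The fixture post is at (384,213) with the rest at (400,172). The bystanders are the tape (334,114), the lens (368,267) and the caliper (262,295). The side view agrees with this, and the cabinet stands behind the tape and the ring.

```bash
cat > h.py <<'E'
import numpy as np, cv2
from rig import r
def cal(n):
    c=r.get_calibration(n);K=np.array([[c['fx'],0,c['cx']],[0,c['fy'],c['cy']],[0,0,1.]])
    return K,np.array(c['rvec'],float),np.array(c['tvec'],float)
def ray(n,px):
    K,rv,t=cal(n);R=cv2.Rodrigues(rv)[0]
    return -R.T@t, R.T@np.linalg.solve(K,[px[0],px[1],1.])
def plane(n,px,z):
    o,d=ray(n,px);return o+d*(z-o[2])/d[2]
def proj(n,p):
    K,rv,t=cal(n);return cv2.projectPoints(np.array(p,float).reshape(-1,1,3),rv,t,K,None)[0].reshape(-1,2)
def bgr(n,name=None):
    im=cv2.cvtColor(r.grab_frame(n),cv2.COLOR_RGB2BGR)
    if name: cv2.imwrite(f"pics/{name}.png",im)
    return im
E
python3 - <<'E'
from h import *
for n,px,z in [("spacer",(322,167),26),("bearing",(315,242),14),("post",(384,213),66),("rest",(400,172),55),("hub",(254,208),18),("ring",(244,140),16),("tape",(334,114),18),("lens",(368,267),10)]:
    p=plane("top",px,z);print(n,p.round(),"side px",proj("side",p).round(),np.hypot(*p[:2]).round())
print("cams",[ray(n,(320,200))[0].round() for n in("top","side")])
t=cv2.imread("pics/top0.png")[95:280,225:430];s=cv2.imread("pics/side0.png")[155:285,220:440]
a=cv2.resize(t,None,fx=3.8,fy=3.8,interpolation=cv2.INTER_CUBIC)
b=cv2.resize(s,None,fx=3.6,fy=3.6,interpolation=cv2.INTER_CUBIC)
cv2.imwrite("pics/ct.png",a[:600,:800]);cv2.imwrite("pics/cs.png",b[:600,:800]);print(a.shape,b.shape)
E
```

```text
spacer [542. 300.  26.] side px [[365. 204.]] 619.0
bearing [395. 310.  14.] side px [[297. 206.]] 502.0
post [453. 182.  66.] side px [[323. 222.]] 488.0
rest [532. 152.  55.] side px [[366. 236.]] 554.0
hub [458. 431.  18.] side px [[325. 176.]] 629.0
ring [592. 456.  16.] side px [[381. 171.]] 747.0
tape [649. 280.  18.] side px [[416. 213.]] 707.0
lens [349. 205.  10.] side px [[271. 238.]] 405.0
cams [array([ 396.,  297., 1023.]), array([ 450., -557.,  608.])]
(703, 779, 3) (468, 792, 3)
```

View pics/ct.png

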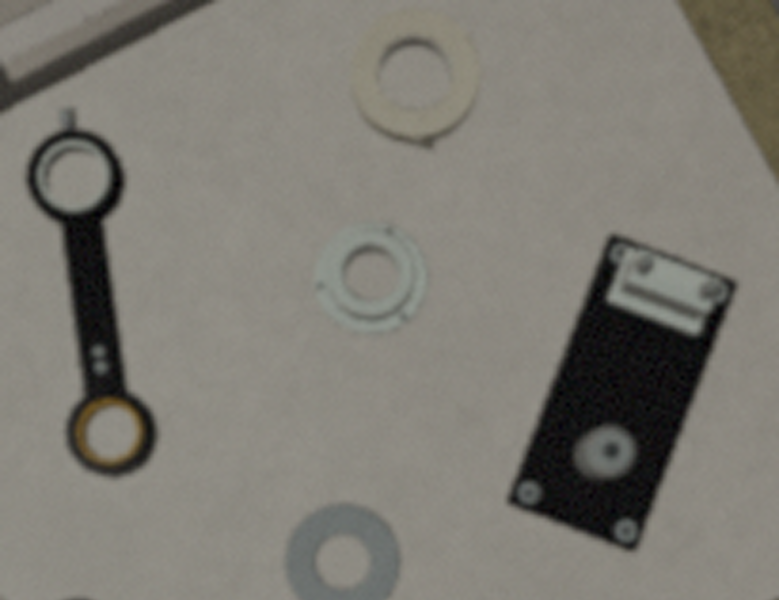

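View pics/cs.png

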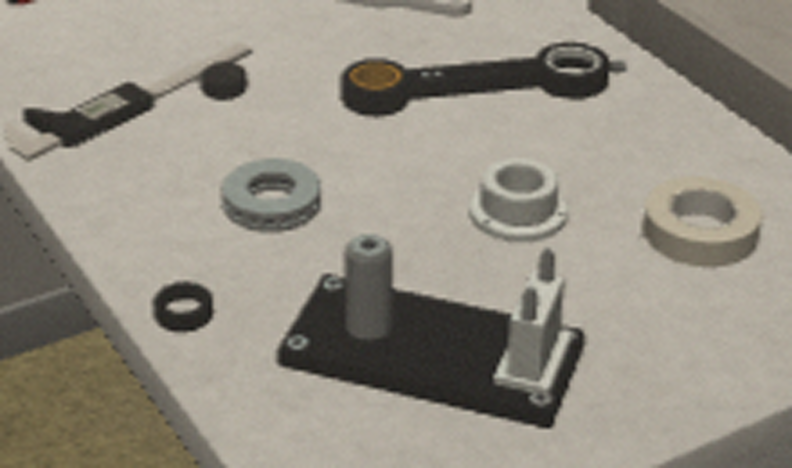

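The crops put the spacer's bore near (323.4,166.3) and the post top near (385,214) in full-frame pixels. The plate and arm are clean black blobs, and the bearing is a flat blue-grey ring. The next step is to measure them with masks.

```bash
cat > meas.py <<'E'
from h import *
im=cv2.imread("pics/top0.png");hsv=cv2.cvtColor(im,cv2.COLOR_BGR2HSV);b,g,rr=[c.astype(int) for c in cv2.split(im)]
lift=lambda c,z:np.array([plane("top",p,z)[:2] for p in c.reshape(-1,2)],np.float32)
def comp(mask,at,rad=50):
    m=np.zeros_like(mask);x,y=at;m[y-rad:y+rad,x-rad:x+rad]=mask[y-rad:y+rad,x-rad:x+rad]
    cs,_=cv2.findContours(m,cv2.RETR_CCOMP,cv2.CHAIN_APPROX_NONE)
    return cs
dark=(im.max(2)<60).astype(np.uint8)
# plate
cs=comp(dark,(389,198));c=max(cs,key=cv2.contourArea)
rc=cv2.minAreaRect(lift(cv2.convexHull(c),12));print("plate",rc);print(cv2.boxPoints(rc))
# arm
cs=comp(dark,(249,175),55);cs=sorted(cs,key=cv2.contourArea)[::-1][:4]
for c in cs:
    L=lift(c,18);(x,y),rad=cv2.minEnclosingCircle(L);print("arm contour",cv2.contourArea(c),(x,y),rad,cv2.fitEllipse(L) if len(L)>5 else 0)
print("arm rect",cv2.minAreaRect(lift(cs[0],10)))
# bluish parts
bl=cv2.GaussianBlur(im,(3,3),0).astype(int);d=bl[...,0]-bl[...,2]
print("paper b-r",d[200,290],"bearing",d[242,303],"spacer",d[167,307:340])
m=(d>-2).astype(np.uint8)
for n,at,z in(("bearing",(315,242),14),("spacer",(322,167),6)):
    cs=sorted(comp(m,at,25),key=cv2.contourArea)[::-1][:3]
    for c in cs:
        if len(c)>8:
            L=lift(c,z);print(n,cv2.contourArea(c),cv2.fitEllipse(L),cv2.minEnclosingCircle(L))
E
python3 meas.py
```

```text
plate ((486.2119445800781, 167.99783325195312), (69.09945678710938, 148.72532653808594), 70.32754516601562)
[[404.55872  160.49834 ]
 [544.60333  110.431046]
 [567.8652   175.49733 ]
 [427.82056  225.56462 ]]
arm contour 1204.5 (525.141357421875, 443.4316101074219) 90.12895965576172 ((527.7988891601562, 443.72491455078125), (46.420650482177734, 194.79872131347656), 100.46564483642578)
arm contour 343.5 (590.5213012695312, 456.0710754394531) 21.617294311523438 ((590.474853515625, 456.15338134765625), (41.28107452392578, 41.84320068359375), 74.1633529663086)
arm contour 287.0 (457.48101806640625, 432.32257080078125) 19.51931381225586 ((457.4065246582031, 432.37109375), (37.43030548095703, 37.62825012207031), 134.18679809570312)
arm contour 111.0 (630.1217651367188, 510.6480407714844) 25.663881301879883 ((623.788330078125, 515.3495483398438), (16.219200134277344, 52.83402633666992), 7.114449977874756)
arm rect ((526.0706176757812, 445.1775817871094), (181.64111328125, 46.781227111816406), 9.605405807495117)
paper b-r -12 bearing 2 spacer [ -9  -5  -3  -2  -2  -2  -2  -3  -6  -9 -11 -11 -12 -11 -11 -12 -11 -11
 -11 -11 -11 -10  -8  -5  -3  -3  -3  -3  -2  -4  -6 -10 -11]
bearing 608.5 ((394.5504455566406, 310.3564758300781), (54.204071044921875, 54.709861755371094), 92.04759216308594) ((394.4891052246094, 310.2279052734375), 28.40129852294922)
bearing 217.5 ((394.4913024902344, 310.2002868652344), (32.280799865722656, 33.065284729003906), 140.5003204345703) ((394.3255310058594, 310.51434326171875), 17.11728286743164)
```

```bash
cat >> meas.py <<'E'
print('---')
m=(d>-7).astype(np.uint8)
for n,at,z in(("spacer",(322,167),6),("bearing",(315,242),14)):
    for c in sorted(comp(m,at,25),key=cv2.contourArea)[::-1][:2]:
        L=lift(c,z);print(n,cv2.contourArea(c),cv2.fitEllipse(L))
# bore of spacer at top z=26
print("spacer bore@26",cv2.fitEllipse(lift(sorted(comp(m,(322,167),25),key=cv2.contourArea)[-2] if 0 else c,26)))
# post predicted, in both views vs. what is seen
for z in(12,66): print(z,[proj(n,(452.3,180.1,z)).round(1).tolist() for n in("top","side")])
s=cv2.imread("pics/side0.png");print(s[205:256:4,315:332,1])
print(im[205:222,376:396,1])
E
python3 meas.py | sed -n '/---/,$p'
```

```text
---
spacer 641.0 ((542.99853515625, 300.0202331542969), (56.88347244262695, 57.45259094238281), 27.155399322509766)
spacer 180.5 ((545.139404296875, 299.4106140136719), (29.92656898498535, 31.07135009765625), 34.656314849853516)
bearing 693.0 ((394.40869140625, 310.507568359375), (57.84568405151367, 58.3560676574707), 78.48787689208984)
bearing 170.0 ((394.50128173828125, 310.5127868652344), (28.630470275878906, 29.250965118408203), 115.11779022216797)
spacer bore@26 ((394.52044677734375, 310.3530578613281), (28.289817810058594, 28.90293312072754), 115.11798858642578)
12 [[[381.8, 214.8]], [[323.0, 244.8]]]
66 [[[385.2, 213.3]], [[323.0, 222.4]]]
[[181 180 178 179 182 182 183 180 178 177 175 176 176 177 177 175 176]
 [173 175 174 172 178 175 172 173 172 175 178 177 176 176 174 176 171]
 [176 176 173 179 177 174 176 175 176 177 172 177 179 176 176 175 176]
 [173 174 173 176 177 175 176 174 176 177 174 173 169 176 174 175 175]
 [171 176 163 154 150 148 120 102 118 140 145 146 159 169 176 173 173]
 [135 107 107 105 110 123 135 143 135 129 112  96  90  91 153 175 173]
 [137  93  76  84  
[... 1224 characters left out ...]
  50  19
   17  19]
 [ 68  82  89 102 110 110 111  96  75  58  57  79 104 111 104  81  51  22
   19  15]
 [ 66  83  86  99 108 114 114 109  97  84  85  95 109 109  96  72  40  19
   18  15]
 [ 59  77  85  95 107 112 114 114 110 102 104 106 107 102  84  59  34  25
   13  21]
 [ 49  69  80  86  97 108 110 114 112 110 108 109 103  89  72  42  23   6
   19  14]
 [ 30  55  68  78  83  94 101 105 107 104 102  96  88  70  48  29  19  14
   19  22]
 [ 25  33  57  66  69  77  83  90  95  94  91  77  65  52  35  18  14  18
   18  22]
 [ 13  25  32  45  53  53  62  65  65  64  62  50  39  25  19  18  23  13
   20  17]
 [ 27  24  23  27  32  35  34  38  34  33  30  25  14  15  11  16  19  17
   13  15]]
```

```bash
cat > go.py <<'E'
# usage: go.py x y z yawdeg -> dp, yaw in tool axes from the measured pose
import sys; from h import *
from scipy.spatial.transform import Rotation as Ro
s=r.sense();R=Ro.from_euler('xyz',s['tcp_rot']).as_matrix()
t=np.array([float(v) for v in sys.argv[1:4]]);yw=np.degrees(s['tcp_rot'][2])
print("t",round(s['clock'],2),"pos",s['eef_pos'].round(1),"yaw",round(yw,1),"tilt",s['tcp_rot'].round(3),"q6",s['qpos'].round(2))
e=(yw-float(sys.argv[4])+180)%360-180
print("dp",(R.T@(t-s['eef_pos'])).round(1),"yaw",round(e,1),"force",s['contact_force'].round(1),"open",round(s['opening'],3),"grasp",round(s['grasp_force'],1))
E
python3 go.py 542.8 299.9 60 70.3; python3 -c "
from h import *
print(plane('top',(385.5,213.1),66),plane('top',(213,128),0))"
```

```text
t 0.1 pos [258.6 568.5 238.7] yaw 155.5 tilt [-3.14   0.     2.715] q6 [ 1.14  0.35  1.63 -0.    1.16 -0.  ]
dp [-369.9 -126.7  178.8] yaw 85.2 force [ 0.4  0.4 -1.2] open 0.998 grasp 0.0
[452.76441569 179.45938664  66.        ] [617.78566045 521.80868916   0.        ]
```

Emit:
carry_out([
  {"dp":[-46,-16,10],"yaw":10},
  {"dp":[-92,-32,20],"yaw":20},
  {"dp":[-139,-48,30],"yaw":30},
  {"dp":[-185,-63,40],"yaw":40},
  {"dp":[-231,-79,50],"yaw":50},
  {"dp":[-277,-95,70],"yaw":60},
  {"dp":[-324,-111,90],"yaw":70},
  {"dp":[-370,-127,110],"yaw":80},
  {"dp":[-370,-127,145],"yaw":85},
  {"dp":[-370,-127,178],"yaw":85},
  {"dp":[-370,-127,178],"yaw":85},
], fingers=1, grip_force=30)

```text
clock: 1.48
eef_pos: [541.1, 298.9, 58.7]
tcp_rot: [-3.138, 0.004, 1.231]
contact_force: [-0.6, -0.0, -1.1]
opening: 1.005
grasp_force: 0.0
```

```bash
python3 go.py 542.8 299.9 14 70.3
```

```text
t 1.48 pos [541.1 298.9  58.7] yaw 70.5 tilt [-3.138  0.004  1.231] q6 [0.5  0.56 1.77 0.   0.82 0.84]
dp [ 1.7  1.5 44.7] yaw 0.2 force [-0.6 -0.  -1.1] open 1.005 grasp 0.0
```

Descending, gripping lightly, then opening.

Emit:
carry_out([
  {"dp":[1.7,1.5,20],"yaw":0},
  {"dp":[1.7,1.5,35],"yaw":0},
  {"dp":[1.7,1.5,44],"yaw":0},
  {"dp":[1.7,1.5,44],"yaw":0},
])

```text
clock: 1.98
eef_pos: [544.5, 301.1, 16.6]
tcp_rot: [-3.141, 0.001, 1.231]
contact_force: [-0.2, -0.3, 0.5]
opening: 1.005
grasp_force: 0.0
```

Emit:
carry_out([
  {"dp":[0,0,0],"yaw":0},
  {"dp":[0,0,0],"yaw":0},
  {"dp":[0,0,0],"yaw":0},
  {"dp":[0,0,0],"yaw":0},
  {"dp":[0,0,0],"yaw":0},
  {"dp":[0,0,0],"yaw":0},
], fingers=-0.3, grip_force=20)

```text
clock: 2.72
eef_pos: [545.2, 301.4, 18.0]
tcp_rot: [3.141, -0.001, 1.231]
contact_force: [-1.9, -0.0, 5.7]
opening: 0.533
grasp_force: 20.1
```

Emit:
carry_out([
  {"dp":[0,0,0],"yaw":0},
  {"dp":[0,0,0],"yaw":0},
  {"dp":[0,0,-1],"yaw":0},
  {"dp":[0,0,-1],"yaw":-10},
  {"dp":[0,0,-1],"yaw":-20},
  {"dp":[0,0,-1],"yaw":-30},
  {"dp":[0,0,-1],"yaw":-40},
  {"dp":[0,0,-1],"yaw":-50},
  {"dp":[0,0,-1],"yaw":-60},
  {"dp":[0,0,-1],"yaw":-70},
  {"dp":[0,0,-1],"yaw":-80},
  {"dp":[0,0,-1],"yaw":-90},
], fingers=0.7)

```text
clock: 4.22
eef_pos: [544.9, 301.3, 18.2]
tcp_rot: [-3.142, -0.0, 2.808]
contact_force: [0.1, -0.7, 1.0]
opening: 0.852
grasp_force: 0.0
```

Emit:
carry_out([
  {"dp":[0,0,0],"yaw":0},
  {"dp":[0,0,0],"yaw":0},
  {"dp":[0,0,0],"yaw":0},
  {"dp":[0,0,0],"yaw":0},
  {"dp":[0,0,0],"yaw":0},
  {"dp":[0,0,0],"yaw":0},
], fingers=-0.3, grip_force=50)

```text
clock: 4.97
eef_pos: [545.0, 301.3, 18.7]
tcp_rot: [3.141, 0.0, 2.799]
contact_force: [-1.9, -1.3, 5.1]
opening: 0.508
grasp_force: 51.0
```

```bash
python3 - <<'E'
from h import *
im=bgr("top","top1");bgr("side","side1")
b=cv2.GaussianBlur(im,(3,3),0).astype(int);print((b[...,0]-b[...,2])[150:186:3,300:345:2])
cv2.imwrite("pics/c1.png",np.hstack([cv2.resize(im[100:260,240:430],None,fx=2,fy=2,interpolation=2),cv2.resize(cv2.imread("pics/side1.png")[100:260,270:460],None,fx=2,fy=2,interpolation=2)]))
E
python3 go.py 452.6 179.8 98 160.33
```

```text
[[-17 -17 -18 -18 -18 -17 -17 -17 -17 -16 -16 -15 -16 -15 -15 -15 -13 -14
  -14 -13 -12 -13 -13]
 [-17 -17 -17 -17 -17 -17 -16 -15 -16 -15 -15 -14 -14 -14 -13 -13 -14 -12
  -12 -13 -12 -11 -12]
 [-18 -17 -16 -17 -16 -16 -16 -16 -15 -15 -15 -13 -13 -13 -12 -11 -12 -12
  -12 -15 -15 -14 -12]
 [-18 -18 -16 -15 -16 -15 -15 -15 -15 -13 -13 -14 -13 -13 -12 -13 -14 -13
  -12 -14 -12 -13 -11]
 [-18 -18 -17 -16 -14 -13 -13 -12 -12 -12 -13 -12 -12 -12 -16 -15 -14 -11
  -10 -11 -11  -8  -2]
 [-17 -17 -18 -18 -15 -11 -12 -12 -12 -11 -10  -9  -9 -10 -10 -10 -10 -10
  -12 -12  -5   0   0]
 [-17 -18 -18 -18 -17 -14 -12 -14 -13 -11 -11 -10 -10 -10 -10 -12 -12 -11
   -7   0   4   2  -1]
 [-19 -18 -18 -18 -19 -18 -13  -8 -10 -12 -13 -13 -12 -11  -9  -6  -2   0
    1   2   1  -6 -12]
 [-18 -17 -17 -18 -18 -18 -17  -9  -1   0   1   1   1   1  -2   0   0  -4
   -8 -13 -16 -18 -18]
 [-18 -18 -18 -17 -18 -18 -18 -17  -7  -2  -2  -3  -2  -2  -3  -4 -10 -16
  -17 -18 -18 -18 -19]
 [-18 -17 -17 -18 -18 -18 -18 -17 -15  -8  -6  -5  -5  -7 -11 -17 -19 -19
  -20 -20 -19 -19 -18]
 [-16 -19 -17 -18 -17 -18 -18 -18 -18 -14 -11 -11 -14 -18 -19 -19 -20 -19
  -19 -20 -21 -18 -15]]
t 5.08 pos [545.  301.3  18.7] yaw 160.4 tilt [3.141 0.    2.799] q6 [ 0.5   0.62  1.78  0.    0.75 -0.73]
dp [  46.2 -145.5  -79.3] yaw 0.0 force [-2.  -1.2  4.8] open 0.507 grasp 51.0
```

View pics/c1.png

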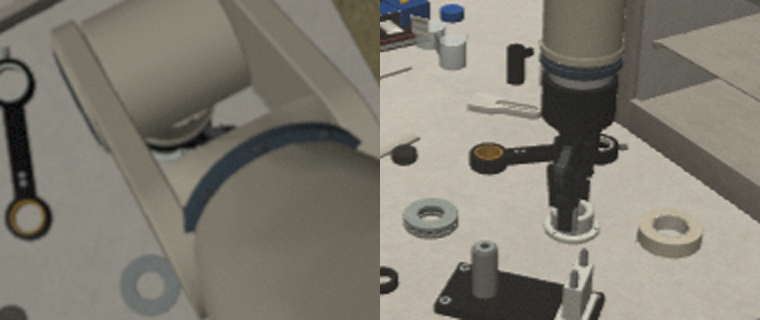

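The side view shows the sleeve held between the pads, with the post clear in front of it. I'll get the camera-to-robot offset from how far the flange shifted in the side pictures.

```bash
python3 - <<'E'
from h import *
T=[]
for n in("side0","side1"):
    im=cv2.imread(f"pics/{n}.png");b=cv2.GaussianBlur(im,(3,3),0).astype(int)
    d=b[...,0]-b[...,2]; reg=d[198:230,340:395]
    print(n,"paper",np.median(d[225:230,340:395]))
    m=(reg>-6).astype(np.uint8)
    cs=cv2.findContours(m,0,cv2.CHAIN_APPROX_NONE)[0];c=max(cs,key=cv2.contourArea)
    print(cv2.boundingRect(c),cv2.contourArea(c))
a=cv2.imread("pics/side0.png",0);b=cv2.imread("pics/side1.png",0)
# front half of the flange as template (subpixel by upsampling)
up=lambda i:cv2.resize(i,None,fx=8,fy=8,interpolation=cv2.INTER_CUBIC)
t=up(a[211:226,347:382]);w=up(b[205:232,341:388]);rs=cv2.matchTemplate(w,t,cv2.TM_CCOEFF_NORMED);_,v,_,l=cv2.minMaxLoc(rs)
sh=np.array(l)/8-[6,6];print("shift px",sh,v)
p0=proj("side",(543,300,3))[0];print("world shift",plane("side",p0+sh,3)-plane("side",p0,3))
E
```

```text
side0 paper -19.0Traceback (most recent call last):
  File "<stdin>", line 8, in <module>
ValueError: max() iterable argument is empty
```

```bash
python3 - <<'E'
from h import *
a=cv2.imread("pics/side0.png",0);b=cv2.imread("pics/side1.png",0)
up=lambda i:cv2.resize(i,None,fx=8,fy=8,interpolation=cv2.INTER_CUBIC)
for box in((211,226,347,382),(208,222,345,358),(208,222,368,384)):
    y0,y1,x0,x1=box
    t=up(a[y0:y1,x0:x1]);w=up(b[y0-6:y1+6,x0-6:x1+6]);_,v,_,l=cv2.minMaxLoc(cv2.matchTemplate(w,t,cv2.TM_CCOEFF_NORMED))
    sh=np.array(l)/8-6
    p0=proj("side",(543,300,3))[0];print("px",sh,v,"world",(plane("side",p0+sh,3)-plane("side",p0,3)).round(1))
E
```

```text
px [ 1.75  -0.125] 0.8976810574531555 world [3.8 0.5 0. ]
px [2. 0.] 0.9306442737579346 world [4.3 0.  0. ]
px [ 1.875 -0.125] 0.9833714365959167 world [4.1 0.5 0. ]
```

Emit:
carry_out([
  {"dp":[0,0,-36],"yaw":0},
  {"dp":[0,0,-72],"yaw":0},
  {"dp":[16,-48,-74],"yaw":0},
  {"dp":[32,-97,-74],"yaw":0},
  {"dp":[48,-145.5,-74],"yaw":0},
  {"dp":[48,-145.5,-74],"yaw":0},
  {"dp":[48,-145.5,-74],"yaw":0},
  {"dp":[48,-145.5,-74],"yaw":0},
])

```text
clock: 6.08
eef_pos: [452.3, 180.9, 92.4]
tcp_rot: [3.141, 0.001, 2.802]
contact_force: [0.8, -1.0, -1.9]
opening: 0.511
grasp_force: 51.5
```

```bash
python3 - <<'E'
from h import *
im=bgr("side","side2")
cv2.imwrite("pics/c2.png",cv2.resize(im[170:270,260:400],None,fx=5,fy=5,interpolation=2))
E
python3 go.py 450.8 180.4 92 160.33; python3 -c "
from h import *
s=r.sense()['eef_pos'];print(proj('side',[[s[0]+2.1,s[1]-.9,73],[452.6,179.8,66],[452.6,179.8,12]]))"
```

```text
t 6.12 pos [452.1 180.9  92.3] yaw 160.5 tilt [3.141e+00 1.000e-03 2.802e+00] q6 [ 0.38  0.35  2.05  0.    0.75 -0.85]
dp [ 1.1 -0.9  0.3] yaw 0.2 force [ 0.2  0.7 -0.9] open 0.509 grasp 51.5
[[324.07553152 219.43695574]
 [323.19764029 222.49639513]
 [323.13984362 244.88428812]]
```

View pics/c2.png

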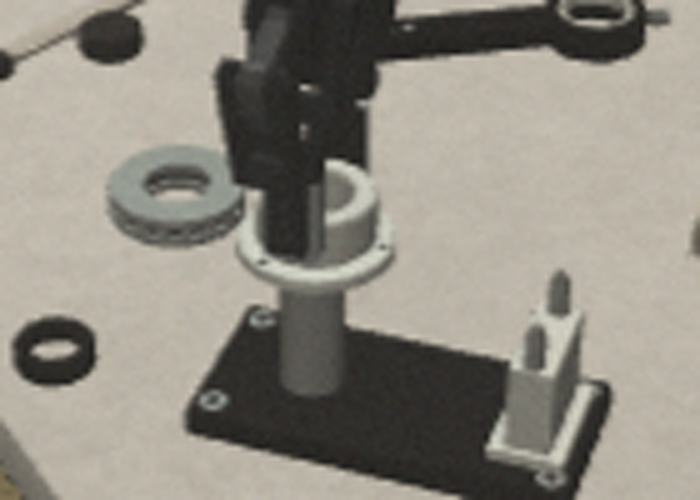

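The side view puts the flange about 0.5 px to the right of the post's axis (323.1 against 322.6), so x needs about -1 mm. I'll correct that and descend.

Emit:
carry_out([
  {"dp":[0.9,-0.8,2],"yaw":0},
  {"dp":[0.9,-0.8,6],"yaw":0},
  {"dp":[0.9,-0.8,10],"yaw":0},
  {"dp":[0.9,-0.8,14],"yaw":0},
  {"dp":[0.9,-0.8,18],"yaw":0},
  {"dp":[0.9,-0.8,18],"yaw":0},
])

```text
clock: 6.88
eef_pos: [449.9, 179.5, 73.9]
tcp_rot: [-3.141, -0.001, 2.802]
contact_force: [-0.0, 0.1, -0.4]
opening: 0.51
grasp_force: 51.5
```

```bash
python3 go.py 451 180.5 31 160.33; python3 -c "
from h import *
print(r.sense()['wrist_torque'])"
```

```text
t 6.88 pos [449.9 179.5  73.9] yaw 160.5 tilt [-3.141e+00 -1.000e-03  2.802e+00] q6 [ 0.38  0.38  2.06  0.    0.71 -0.85]
dp [-0.8  1.3 42.9] yaw 0.2 force [-0.   0.1 -0.4] open 0.51 grasp 51.5
[-0.04294106  0.04192979 -0.07063388]
```

Emit:
carry_out([
  {"dp":[-0.5,0.8,5],"yaw":0},
  {"dp":[-0.5,0.8,11],"yaw":0},
  {"dp":[-0.5,0.8,17],"yaw":0},
  {"dp":[-0.5,0.8,23],"yaw":0},
  {"dp":[-0.5,0.8,29],"yaw":0},
  {"dp":[-0.5,0.8,35],"yaw":0},
  {"dp":[-0.5,0.8,39],"yaw":0},
  {"dp":[-0.5,0.8,42],"yaw":0},
  {"dp":[-0.5,0.8,43.5],"yaw":0},
  {"dp":[-0.5,0.8,43.5],"yaw":0},
])

```text
clock: 8.12
eef_pos: [450.9, 180.2, 30.8]
tcp_rot: [3.141, 0.0, 2.802]
contact_force: [1.0, -1.0, -0.7]
opening: 0.513
grasp_force: 51.5
```

Emit:
carry_out([
  {"dp":[0,0,0],"yaw":0},
  {"dp":[0,0,0],"yaw":0},
  {"dp":[0,0,0],"yaw":0},
  {"dp":[0,0,0],"yaw":0},
  {"dp":[0,0,-25],"yaw":0},
  {"dp":[0,0,-65],"yaw":0},
  {"dp":[0,0,-75],"yaw":5},
  {"dp":[25,26,-80],"yaw":15},
  {"dp":[50,52,-75],"yaw":25},
  {"dp":[75,78,-70],"yaw":35},
  {"dp":[99,104,-60],"yaw":45},
  {"dp":[99,104,-50],"yaw":55},
], fingers=1)

```text
clock: 9.62
eef_pos: [391.5, 313.2, 80.6]
tcp_rot: [3.141, -0.001, 1.839]
contact_force: [0.7, -0.0, -0.5]
opening: 1.001
grasp_force: 0.0
```

Emit:
carry_out([
  {"dp":[0,0,0],"yaw":10},
  {"dp":[0,0,0],"yaw":20},
  {"dp":[0,0,0],"yaw":30},
  {"dp":[0,0,0],"yaw":35},
  {"dp":[0,0,0],"yaw":35},
])

```text
clock: 10.25
eef_pos: [392.1, 311.2, 80.7]
tcp_rot: [-3.141, 0.0, 1.232]
contact_force: [0.8, 0.1, 0.7]
opening: 1.001
grasp_force: 0.0
```

```bash
python3 - <<'E'
from h import *
im=bgr("top","top3");si=bgr("side","side3")
cv2.imwrite("pics/c3.png",np.hstack([cv2.resize(im[170:290,270:410],None,fx=2.8,fy=2.8,interpolation=2),cv2.resize(si[170:290,250:390],None,fx=2.8,fy=2.8,interpolation=2)]))
E
python3 go.py 392.3 311.4 12 70.3
```

```text
t 10.35 pos [392.1 311.2  80.8] yaw 70.7 tilt [-3.142  0.     1.233] q6 [0.67 0.38 2.02 0.   0.74 1.01]
dp [ 0.2  0.1 68.8] yaw 0.4 force [-0.6 -0.2  0.2] open 1.003 grasp 0.0
```

View pics/c3.png

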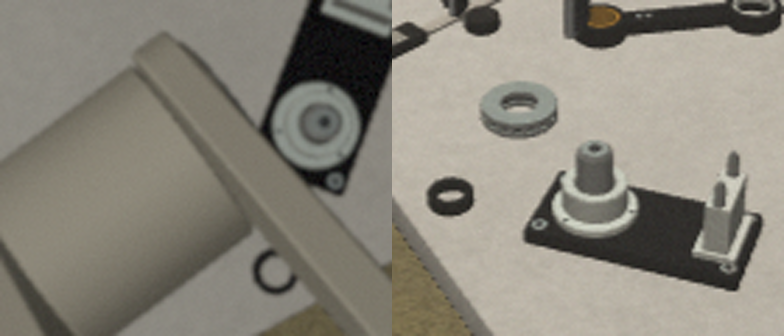

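The spacer stands flange down on the plate, with the post centred in its bore. Next is the bearing: grip it, turn, and grip again to centre it.

Emit:
carry_out([
  {"dp":[0,0,35],"yaw":0},
  {"dp":[0,0,55],"yaw":0},
  {"dp":[0,0,63],"yaw":0},
  {"dp":[0,0,67],"yaw":0},
  {"dp":[0,0,67],"yaw":0},
  {"dp":[0,0,67],"yaw":0},
])

```text
clock: 11.1
eef_pos: [392.5, 311.5, 14.4]
tcp_rot: [3.141, -0.001, 1.231]
contact_force: [-0.7, 0.5, -0.5]
opening: 1.001
grasp_force: 0.0
```

Emit:
carry_out([
  {"dp":[0,0,0],"yaw":0},
  {"dp":[0,0,0],"yaw":0},
  {"dp":[0,0,0],"yaw":0},
  {"dp":[0,0,0],"yaw":0},
  {"dp":[0,0,0],"yaw":0},
  {"dp":[0,0,0],"yaw":0},
], fingers=0, grip_force=20)

```text
clock: 11.85
eef_pos: [392.4, 311.4, 14.4]
tcp_rot: [3.141, -0.001, 1.232]
contact_force: [-1.0, -1.2, 7.7]
opening: 0.675
grasp_force: 19.7
```

Emit:
carry_out([
  {"dp":[0,0,0],"yaw":0},
  {"dp":[0,0,0],"yaw":0},
  {"dp":[0,0,0],"yaw":0},
  {"dp":[0,0,0],"yaw":-10},
  {"dp":[0,0,0],"yaw":-20},
  {"dp":[0,0,0],"yaw":-30},
  {"dp":[0,0,0],"yaw":-40},
  {"dp":[0,0,0],"yaw":-50},
  {"dp":[0,0,0],"yaw":-60},
  {"dp":[0,0,0],"yaw":-70},
  {"dp":[0,0,0],"yaw":-80},
  {"dp":[0,0,0],"yaw":-90},
], fingers=1)

```text
clock: 13.35
eef_pos: [392.1, 311.2, 13.7]
tcp_rot: [-3.141, -0.0, 2.808]
contact_force: [0.6, 1.2, 0.4]
opening: 0.995
grasp_force: 0.0
```

Emit:
carry_out([
  {"dp":[0,0,0],"yaw":0},
  {"dp":[0,0,0],"yaw":0},
  {"dp":[0,0,0],"yaw":0},
  {"dp":[0,0,0],"yaw":0},
  {"dp":[0,0,0],"yaw":0},
  {"dp":[0,0,0],"yaw":0},
  {"dp":[0,0,0],"yaw":0},
], fingers=0, grip_force=50)

```text
clock: 14.22
eef_pos: [392.2, 311.3, 14.7]
tcp_rot: [3.141, 0.0, 2.798]
contact_force: [-3.2, -2.7, 15.0]
opening: 0.664
grasp_force: 49.6
```

```bash
python3 go.py 450.7 180.3 92 160.33
```

```text
t 14.22 pos [392.2 311.3  14.7] yaw 160.3 tilt [3.141 0.    2.798] q6 [ 0.67  0.5   2.05  0.    0.59 -0.56]
dp [ -99.2 -103.6  -77.3] yaw -0.0 force [-3.2 -2.7 15. ] open 0.664 grasp 49.6
```

Emit:
carry_out([
  {"dp":[0,0,-36],"yaw":0},
  {"dp":[0,0,-74],"yaw":0},
  {"dp":[-25,-26,-76],"yaw":0},
  {"dp":[-50,-52,-76],"yaw":0},
  {"dp":[-75,-78,-76],"yaw":0},
  {"dp":[-99,-104,-76],"yaw":0},
  {"dp":[-99,-104,-76],"yaw":0},
  {"dp":[-99,-104,-76],"yaw":0},
  {"dp":[-99,-104,-76],"yaw":0},
  {"dp":[-99,-104,-76],"yaw":0},
  {"dp":[-99,-104,-76],"yaw":0},
])

```text
clock: 15.6
eef_pos: [450.7, 180.6, 89.8]
tcp_rot: [-3.142, -0.0, 2.803]
contact_force: [-0.1, 0.5, -0.2]
opening: 0.656
grasp_force: 53.1
```

```bash
python3 - <<'E'
from h import *
im=bgr("side","side4")
cv2.imwrite("pics/c4.png",cv2.resize(im[170:270,260:400],None,fx=5,fy=5,interpolation=2))
E
python3 go.py 450.6 180.2 28 160.33
```

```text
t 15.65 pos [450.7 180.5  89.8] yaw 160.6 tilt [-3.142 -0.     2.802] q6 [ 0.38  0.35  2.05  0.    0.74 -0.85]
dp [-0.  -0.3 61.8] yaw 0.2 force [ 1.2 -0.1 -1.3] open 0.652 grasp 53.1
```

View pics/c4.png

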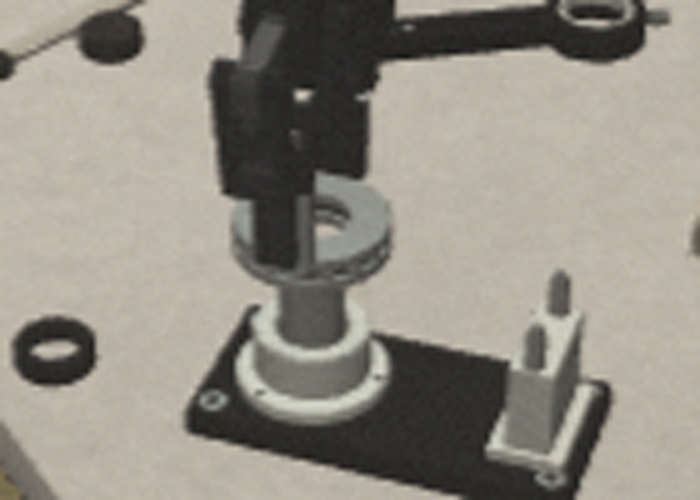

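The bearing hangs level above the post (centre at 322.3, post at 322.6 px), so I'm lowering it.

Emit:
carry_out([
  {"dp":[-0.4,0,4],"yaw":0},
  {"dp":[-0.4,0,8],"yaw":0},
  {"dp":[-0.4,0,12],"yaw":0},
  {"dp":[-0.4,0,16],"yaw":0},
  {"dp":[-0.4,0,20],"yaw":0},
  {"dp":[-0.4,0,24],"yaw":0},
  {"dp":[-0.4,0,28],"yaw":0},
  {"dp":[-0.4,0,32],"yaw":0},
  {"dp":[-0.4,0,35],"yaw":0},
  {"dp":[-0.4,0,37],"yaw":0},
  {"dp":[-0.4,0,37],"yaw":0},
  {"dp":[-0.4,0,37],"yaw":0},
])

```text
clock: 17.15
eef_pos: [451.2, 180.0, 53.0]
tcp_rot: [-3.142, -0.0, 2.802]
contact_force: [-0.7, -1.1, 3.5]
opening: 0.651
grasp_force: 54.0
```

Emit:
carry_out([
  {"dp":[0,0,0],"yaw":0},
  {"dp":[0,0,0],"yaw":0},
  {"dp":[0,0,0],"yaw":0},
  {"dp":[0,0,0],"yaw":0},
  {"dp":[0,0,-25],"yaw":0},
  {"dp":[0,0,-55],"yaw":0},
  {"dp":[0,0,-65],"yaw":0},
  {"dp":[6,54,-65],"yaw":-6},
  {"dp":[12,108,-65],"yaw":-12},
  {"dp":[18,162,-60],"yaw":-18},
  {"dp":[24,216,-50],"yaw":-24},
  {"dp":[29,270,-40],"yaw":-29.7},
], fingers=1)

```text
clock: 18.65
eef_pos: [513.7, 445.9, 91.5]
tcp_rot: [-3.141, -0.001, -2.959]
contact_force: [0.2, -1.0, -0.2]
opening: 1.004
grasp_force: 0.0
```

Emit:
carry_out([
  {"dp":[0,0,0],"yaw":0},
  {"dp":[0,0,0],"yaw":0},
  {"dp":[0,0,0],"yaw":0},
])

```text
clock: 19.02
eef_pos: [513.5, 443.0, 92.6]
tcp_rot: [-3.141, -0.001, -2.964]
contact_force: [0.8, -0.3, 0.5]
opening: 1.001
grasp_force: 0.0
```

```bash
python3 - <<'E'
from h import *
im=bgr("top","top5");si=bgr("side","side5")
cv2.imwrite("pics/c5.png",np.hstack([cv2.resize(im[100:240,220:420],None,fx=1.9,fy=1.9,interpolation=2),cv2.resize(si[130:270,250:450],None,fx=1.9,fy=1.9,interpolation=2)]))
E
python3 go.py 514.4 443.9 13 -169.9
```

```text
t 19.12 pos [513.9 443.3  93.1] yaw -169.8 tilt [-3.142  0.    -2.964] q6 [ 0.71  0.59  1.62 -0.    0.94 -1.04]
dp [-0.6  0.5 80.1] yaw 0.1 force [ 0.1 -0.1  0.2] open 0.999 grasp 0.0
```

View pics/c5.png

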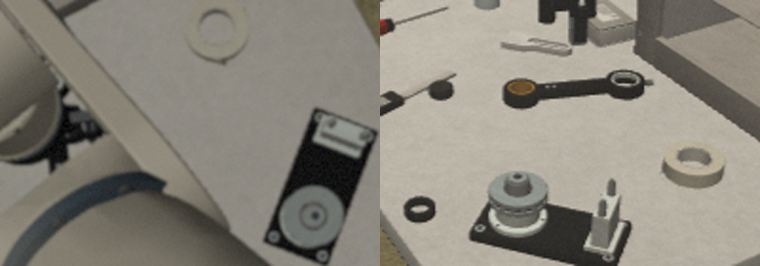

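The bearing lies on the spacer, level round the post, and the gripper is over the arm's bar. Gripping the bar now.

Emit:
carry_out([
  {"dp":[0,0,40],"yaw":0},
  {"dp":[0,0,65],"yaw":0},
  {"dp":[0,0,76],"yaw":0},
  {"dp":[0,0,79],"yaw":0},
  {"dp":[0,0,79],"yaw":0},
  {"dp":[0,0,79],"yaw":0},
])

```text
clock: 19.88
eef_pos: [514.4, 444.8, 14.9]
tcp_rot: [3.141, 0.001, -2.963]
contact_force: [0.0, -0.2, -0.1]
opening: 1.001
grasp_force: 0.0
```

Emit:
carry_out([
  {"dp":[0,0,0],"yaw":0},
  {"dp":[0,0,0],"yaw":0},
  {"dp":[0,0,0],"yaw":0},
  {"dp":[0,0,0],"yaw":0},
  {"dp":[0,0,0],"yaw":0},
  {"dp":[0,0,0],"yaw":0},
  {"dp":[0,0,0],"yaw":0},
  {"dp":[0,0,0],"yaw":0},
], fingers=-1, grip_force=80)

```text
clock: 20.88
eef_pos: [513.9, 444.5, 14.2]
tcp_rot: [3.141, 0.0, -2.963]
contact_force: [-1.2, -1.2, 6.1]
opening: 0.226
grasp_force: 79.2
```

```bash
cat > brass.py <<'E'
from h import *
def brass(im):
    h=cv2.cvtColor(im,cv2.COLOR_BGR2HSV);m=((h[...,0]>8)&(h[...,0]<28)&(h[...,1]>110)&(h[...,2]>50)).astype(np.uint8)
    m[:130]=0;m[270:]=0;m[:,:250]=0;m[:,420:]=0
    n,l,st,c=cv2.connectedComponentsWithStats(m)
    return [(st[i].tolist(),c[i].round(1).tolist()) for i in range(1,n) if st[i][4]>15],m
E
python3 - <<'E'
from brass import *
for n in("side0","side5"): print(n,brass(cv2.imread(f"pics/{n}.png"))[0])
print("now",brass(bgr("side","side6"))[0])
E
python3 go.py 450.6 180.2 100 160.33
```

```text
side0 [([317, 172, 15, 8, 84], [324.1, 175.7])]
side5 [([317, 172, 15, 8, 89], [324.0, 175.6])]
now [([317, 172, 15, 8, 87], [324.1, 175.5])]
t 20.93 pos [513.9 444.5  14.2] yaw -169.8 tilt [ 3.141  0.    -2.963] q6 [ 0.71  0.69  1.64  0.    0.81 -1.04]
dp [ 109.2 -248.8  -85.9] yaw 29.9 force [-1.6 -0.5  5.7] open 0.225 grasp 79.2
```

Emit:
carry_out([
  {"dp":[0,0,-30],"yaw":0},
  {"dp":[0,0,-70],"yaw":0},
  {"dp":[4,-20,-86],"yaw":0},
  {"dp":[12,-60,-86],"yaw":5},
  {"dp":[21,-104,-86],"yaw":10},
  {"dp":[30,-148,-86],"yaw":15},
  {"dp":[39,-192,-86],"yaw":20},
  {"dp":[48,-236,-86],"yaw":25},
  {"dp":[57,-278.5,-86],"yaw":30},
  {"dp":[57,-278.5,-86],"yaw":30},
  {"dp":[57,-278.5,-86],"yaw":30},
  {"dp":[57,-278.5,-86],"yaw":30},
])

```text
clock: 22.42
eef_pos: [507.1, 160.6, 99.5]
tcp_rot: [-3.142, -0.0, 2.798]
contact_force: [0.3, 0.9, -2.4]
opening: 0.227
grasp_force: 79.1
```

Emit:
carry_out([
  {"dp":[0,0,0],"yaw":0},
  {"dp":[0,0,0],"yaw":0},
  {"dp":[0,0,0],"yaw":0},
])

```text
clock: 22.8
eef_pos: [507.2, 160.4, 99.8]
tcp_rot: [3.142, 0.0, 2.797]
contact_force: [-0.1, 0.4, -3.0]
opening: 0.225
grasp_force: 79.1
```

```bash
python3 go.py 506.9 160.1 98 160.33;python3 - <<'E'
from brass import *
s=bgr("side","side7");t=bgr("top","top7")
b,_=brass(s);print("side",b);bt,m=brass(t);print("top",bt)
z=r.sense()['eef_pos'][2]-14.2+18
# differential: hub top centre (brass box centre at pick-up matched (457.4,432.4,18)) 
p0=plane("side",(324.1,175.6),18);print("pickup side",p0)
p=plane("side",b[0][1],z) if b else 0;print("hub now side",p,"post side",plane("side",(322.2,221),66))
cv2.imwrite("pics/c7.png",np.hstack([cv2.resize(s[150:270,270:400],None,fx=3,fy=3,interpolation=2),cv2.resize(t[130:250,330:460],None,fx=3,fy=3,interpolation=2)]))
E
```

```text
t 22.8 pos [507.2 160.4  99.8] yaw 160.3 tilt [3.142 0.    2.797] q6 [ 0.3   0.39  1.95 -0.    0.8  -0.92]
dp [ 0.2 -0.4  1.8] yaw -0.0 force [-0.1  0.4 -3. ] open 0.225 grasp 79.1
side [([314, 201, 18, 11, 154], [322.4, 205.9])]
top [([379, 202, 19, 20, 123], [389.0, 211.1])]
pickup side [455.29131013 432.70434544  18.        ]
hub now side [451.05258832 180.26261418 103.5772407 ] post side [450.72010976 184.56996828  66.        ]
```

View pics/c7.png

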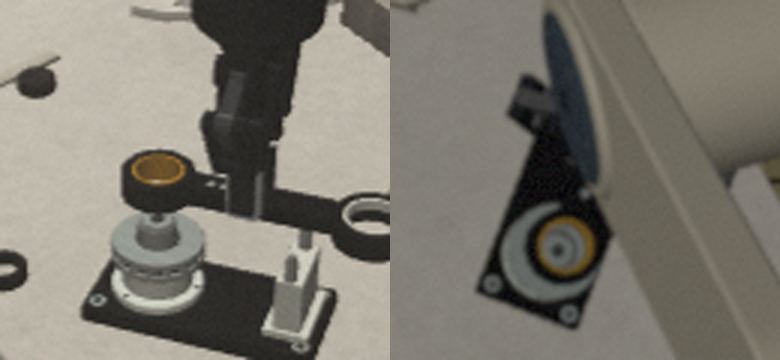

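The arm hangs level. Its bore is over the post in both views (brass at top (388.5,212), post dimple at (385.5,213.1)), and the bar's line runs between the pins. One more differential check before lowering.

```bash
python3 - <<'E'
from brass import *
z=103.6
t=cv2.imread("pics/top7.png");_,m=brass(t)
c=max(cv2.findContours(m,0,2)[0],key=cv2.contourArea);print(cv2.fitEllipse(c),cv2.minEnclosingCircle(c))
for px in(cv2.fitEllipse(c)[0],(388.5,212.)): print(plane("top",px,z)-plane("top",(385.5,213.1),66))
E
```

```text
((388.0, 211.5820770263672), (18.8812313079834, 19.109046936035156), 90.0) ((388.0, 211.5833282470703), 9.789909362792969)
[ 0.62621474  0.20260633 37.6       ]
[-0.09707132 -0.70874654 37.6       ]
```

Emit:
carry_out([
  {"dp":[0,0,4],"yaw":0},
  {"dp":[0,0,8],"yaw":0},
  {"dp":[0,0,12],"yaw":0},
  {"dp":[0,0,15],"yaw":0},
  {"dp":[0,0,18],"yaw":0},
  {"dp":[0,0,21],"yaw":0},
  {"dp":[0,0,24],"yaw":0},
  {"dp":[0,0,27],"yaw":0},
  {"dp":[0,0,30],"yaw":0},
  {"dp":[0,0,32],"yaw":0},
  {"dp":[0,0,33],"yaw":0},
  {"dp":[0,0,33],"yaw":0},
])

```text
clock: 24.4
eef_pos: [507.2, 160.1, 66.7]
tcp_rot: [-3.142, -0.0, 2.797]
contact_force: [-0.3, 1.2, -2.6]
opening: 0.23
grasp_force: 79.1
```

Emit:
carry_out([
  {"dp":[0,0,0.5],"yaw":0},
  {"dp":[0,0,0.5],"yaw":0},
])

```text
clock: 24.65
eef_pos: [507.3, 160.1, 66.3]
tcp_rot: [3.142, 0.0, 2.797]
contact_force: [-0.2, -0.3, -2.5]
opening: 0.225
grasp_force: 79.0
```

Emit:
carry_out([
  {"dp":[0,0,0.7],"yaw":0},
  {"dp":[0,0,0.7],"yaw":0},
])

```text
clock: 24.9
eef_pos: [507.3, 160.1, 66.2]
tcp_rot: [3.141, 0.0, 2.797]
contact_force: [-2.9, 0.2, 5.3]
opening: 0.225
grasp_force: 80.1
```

Emit:
carry_out([
  {"dp":[0,0,0],"yaw":0},
  {"dp":[0,0,0],"yaw":0},
  {"dp":[0,0,0],"yaw":0},
  {"dp":[0,0,0],"yaw":0},
  {"dp":[0,0,0],"yaw":0},
  {"dp":[0,0,-20],"yaw":0},
  {"dp":[0,0,-60],"yaw":0},
  {"dp":[0,0,-120],"yaw":0},
  {"dp":[0,50,-150],"yaw":0},
  {"dp":[0,110,-150],"yaw":0},
  {"dp":[0,170,-150],"yaw":0},
  {"dp":[0,200,-150],"yaw":0},
], fingers=1)

```text
clock: 26.4
eef_pos: [575.4, 351.2, 215.5]
tcp_rot: [3.141, 0.0, 2.798]
contact_force: [1.1, -0.1, 0.0]
opening: 0.998
grasp_force: 0.0
```

Emit:
carry_out([
  {"dp":[0,40,0],"yaw":0},
  {"dp":[0,60,0],"yaw":0},
  {"dp":[0,60,0],"yaw":0},
  {"dp":[0,60,0],"yaw":0},
])

```text
clock: 26.9
eef_pos: [595.0, 404.6, 215.3]
tcp_rot: [-3.141, -0.0, 2.797]
contact_force: [-0.1, 1.3, 0.9]
opening: 1.002
grasp_force: 0.0
```

```bash
python3 - <<'E'
from brass import *
s=bgr("side","side8");t=bgr("top","top8")
print(r.sense()['clock'],r.sense()['contact_force'],r.sense()['opening'])
b,_=brass(s);print("side",b,"expect brass @z70",proj("side",(450.7,181,70)))
bt,_=brass(t);print("top",bt,plane("top",bt[0][1],70) if bt else 0)
u=np.array([.9416,-.3366,0]);v=np.array([.3366,.9416,0]);P=np.array([452.6,179.8,0])
# bar level: black ring centre in the top view & bar edges near the rest
h=t.max(2)
for x in(40,60,75,108,120):
    row=[int(h[tuple(int(round(q)) for q in proj("top",P+u*x+v*y+[0,0,67])[0][::-1])]) for y in range(-24,25,3)]
    print(x,row)
cv2.imwrite("pics/c8.png",np.hstack([cv2.resize(s[170:280,270:410],None,fx=2.7,fy=2.7,interpolation=2),cv2.resize(t[130:240,330:470],None,fx=2.7,fy=2.7,interpolation=2)]))
E
```

```text
27.0 [-0.01342165 -0.18711469 -0.24245212] 0.9982269589355374
side [([314, 216, 18, 10, 91], [322.3, 219.6])] expect brass @z70 [[322.19143144 220.40326207]]
top [] 0
40 [115, 115, 116, 116, 117, 117, 118, 118, 118, 118, 119, 120, 119, 119, 120, 117, 123]
60 [97, 100, 104, 102, 104, 104, 105, 106, 105, 106, 109, 109, 109, 107, 109, 111, 111]
75 [82, 86, 86, 92, 87, 92, 92, 93, 96, 97, 95, 98, 99, 98, 101, 100, 102]
108 [136, 135, 135, 132, 116, 15, 17, 17, 16, 18, 18, 55, 114, 136, 137, 96, 82]
120 [133, 129, 39, 19, 50, 108, 106, 131, 124, 133, 94, 98, 40, 17, 31, 71, 129]
```

```bash
python3 -c "
from rig import r
print(r.sign_off())"
```

```text
the job is handed in; nothing more can be done
None
```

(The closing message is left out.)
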